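Sort the things left on the saw table into their trays

ROBOT

A 6-joint arm with a two-finger parallel gripper is mounted at the origin on a cart in front of the work surface, level with it; the furniture and walls round the work are solid. World frame = base frame: x ahead of the robot, y to its left, z up, the work surface at z = 0. Lengths are in mm, angles in rad, forces in N, time in s.
With the tool pointing down it reaches from about 250 to 775 mm from the base axis. Payload 8.9 kg.
Tool frame: the origin (TCP) lies at the very end of the fingers, on their centre line; the grasp point (between the pads) lies 19 mm behind it; z points along the fingers, y is the line along which they close (so a half turn about z gives the same grasp; the last joint's range is limited). The gripper opens to 85 mm and grips with 20 to 120 N. Pads are 22 mm wide; open, the fingers measure 114 mm over their backs; the gripper's body (76 mm by 85 mm) begins 54 mm behind the grasp point. The pads swing forward as they close: fully open they stand 13 mm farther back than shut.
Start: joints at [-1.314, 0.291, -0.153, 1.127, 0, 1.431], TCP at [202.413, -484.409, 231.305] pointing down, gripper open.
Joint ranges: [-2.52, 2.52], [-0.91, 1.74], [-1.3, 1.37], [-1.96, 2.02], [-1.52, 1.47], [-3.14, 3.14]. Speed limits (rad/s): [2.22, 2.22, 2.79, 3.14, 3.14, 3.14].

INTERFACE

Orientations are given as a rotation vector (axis times angle).
In Python, from station import env gives the robot as it stands. The module is installed in compiled form; this text tells all that it offers.
- The arm moves only by the tool send_rows, never from a script. Its argument "targets" is a list that holds one entry, the list of rows, each a list of 7 numbers: the turn, a rotation vector about the tool's x, y, z in degrees, then the shift along the tool's x, y, z in mm, then the finger opening in mm, from 0 to 85.4. In form: [[[rx, ry, rz, x, y, z, hand], ...]]. A call has 1 to 5 rows; each row shifts and turns the commanded pose from where the row before left it, along the tool's axes as they then stand; what a row does not reach is not made up. A row lasts 1/12 s, in which the tool goes at most 41.7 mm and 7.16 degrees, less where a joint would pass 70% of its speed; a pose out of reach is approached as far as the arm can. A call is refused whole if a number of a shift passes 41.7 or a number of a turn 7.16, either way. A call with a gripper value outside its range is refused whole. The fingers move at their own pace and stop on an object; the grip force is fixed at half the most. Time passes only in rows, so rows that do not move let the fingers close. It gives the time, the measured TCP pose, the force, the opening and the grip force at its end, in the units of the state.
- env.read_state(): the state, without advancing time (a new reading comes with each control period).
- env.snapshot(name): name is "side" or "top"; returns the picture (420x560x3 uint8, red, green, blue); there is no depth.
- env.camera_model(name): a dict with "fov_y" (degrees; the focal length in pixels is half the picture's height over the tangent of half this angle, whatever the lens; pixels are square), "cx", "cy" (the principal point, pixels), "k1" (the pictures are not rectified: a ray, as slopes to the right and down, at radius r is drawn at 1 + k1 r^2 times it, then the intrinsics apply), "world_from_camera" (4x4, takes a point from camera to world coordinates). Camera axes: x right, y up, looking along -z (the intrinsics and any distortion apply to the point x, -y, -z); pixel columns grow to the right and rows downward; lengths in mm; the calibration is good to about 2 mm. A picture is of the moment at which its call begins. camera_model takes no time and is no camera call.
- env.finish_job(): hands the job in; it is judged then, once.
The state is a dict: "t": time; "q": joint angles; "joint_vel": joint speeds; "tau": joint torques, N m; "position": TCP position; "tcp_rot": TCP orientation; "contact_force": force on the tool from outside, world axes, zero at the start; "ft_torque": the same for the moment, N m; "gripper_width": finger opening in mm; "finger_force": force on a finger pad.
Only numpy, scipy, OpenCV 4.12 (cv2) and the standard library are available. Lean on these libraries where they do the work, as an engineer would, in place of code of your own. Each camera call takes 0.05 s, during which the arm holds its last target. There are 200 camera calls.

TASK

Clear the saw table by sorting what is left on it into the three trays: both jars of screws stand side by side in the blue tray, the hardwood offcut goes in the green tray and the tape measure in the yellow one. Put each thing down gently, flat on the tray's bottom and the same way up as it stands now; the glass jars must not be dropped in.

Things in the scene. Friction and masses are not known exactly. Their poses are not given: they have to be found in the camera images.
- jar_red_mid (a point): Centre (half-way up, 41 mm above its underside) of a glass jar of zinc-grey screws with a red screw lid: round, 60 mm across and 82 mm high, about 0.3 kg, stands upright, z up; its straight side reaches to about 66 mm up and the lid is about 52 mm across.
- jar_tin_mid (a point): Centre (half-way up, 44.5 mm above its underside) of a glass jar of brass-coloured screws with a plain grey tin lid: round, 62 mm across and 89 mm high, about 0.3 kg, stands upright, z up; its straight side reaches to about 73 mm up and the lid is about 54 mm across.
- offcut_mid (a point): Centre (half-way up, 22 mm above its underside) of a red-brown hardwood offcut, a plain block 44 (its x) x 76 (its y) x 44 mm high, about 0.1 kg, lying flat, z up; grip it across the 44 mm width (x), high enough that the fingers stay above the tray's 16 mm walls.
- tape_mid (a point): Centre (half-way up, 32 mm above its underside) of a yellow and black tape measure standing on its base: 36 (its x) x 84 (its y, hook included) x 64 mm high, about 0.24 kg, z up; grip it across the 36 mm width (x). The case runs from -30 to +42 mm along y; the small hook tongue and the lock button stick out at the -y end.
- tray_blue: Blue plastic parts tray, low and open, fixed in place; outside 154 (tray's x) x 88 (tray's y) x 16 mm high, walls and floor 4 mm thick, so the inside measures 146 x 80 mm and is 12 mm deep; for the two jars of screws, which stand in it one behind the other along its length. Origin at the centre of its underside on the table; x along its length, z up.
- tray_yellow: Yellow plastic parts tray, low and open, fixed in place; outside 154 (tray's x) x 88 (tray's y) x 16 mm high, walls and floor 4 mm thick, so the inside measures 146 x 80 mm and is 12 mm deep; for the tape measure, lying along its length. Origin at the centre of its underside on the table; x along its length, z up.
- tray_green: Green plastic parts tray, low and open, fixed in place; outside 154 (tray's x) x 88 (tray's y) x 16 mm high, walls and floor 4 mm thick, so the inside measures 146 x 80 mm and is 12 mm deep; for the offcut, lying along its length. Origin at the centre of its underside on the table; x along its length, z up.

How it is judged (in metres and radians):
At the end, for the whole second after the job is handed in: Both jars in the blue tray (centres within 50 mm of its centre along, 22 mm across), offcut in the green and tape measure in the yellow tray (55 mm along, 32 mm across); each on the tray's bottom (height within 6 mm), upright as it stood within 0.12 rad, released, at rest (x of jar_red_mid in the frame of tray_blue between -0.05 and 0.05 m and y of jar_red_mid in the frame of tray_blue between -0.022 and 0.022 m and z of jar_red_mid in the frame of tray_blue between 0.039 and 0.052 m and angle between each of jar_red_mid, jar_tin_mid, offcut_mid, tape_mid's own z axis and vertical below 0.12 rad and linear speed of each of jar_red, jar_tin, offcut, tape below 0.02 m/s and angular speed of each of jar_red, jar_tin, offcut, tape below 0.2 rad/s and contact force between each of jar_red, jar_tin, offcut, tape and the fingers below 0.05 N and x of jar_tin_mid in the frame of tray_blue between -0.05 and 0.05 m and y of jar_tin_mid in the frame of tray_blue between -0.022 and 0.022 m and z of jar_tin_mid in the frame of tray_blue between 0.0425 and 0.0555 m and x of offcut_mid in the frame of tray_green between -0.055 and 0.055 m and y of offcut_mid in the frame of tray_green between -0.032 and 0.032 m and z of offcut_mid in the frame of tray_green between 0.02 and 0.033 m and x of tape_mid in the frame of tray_yellow between -0.055 and 0.055 m and y of tape_mid in the frame of tray_yellow between -0.032 and 0.032 m and z of tape_mid in the frame of tray_yellow between 0.03 and 0.043 m); the robot touches nothing.
It fails at once if a glass jar is dropped into a tray (moves faster than 0.6 m/s within 30 mm of its bottom) (((horizontal distance between jar_red_mid and tray_blue below 0.075 m and z of jar_red_mid in the frame of tray_blue below 0.071 m and linear speed of jar_red above 0.6 m/s) or (horizontal distance between jar_red_mid and tray_yellow below 0.075 m and z of jar_red_mid in the frame of tray_yellow below 0.071 m and linear speed of jar_red above 0.6 m/s) or (horizontal distance between jar_red_mid and tray_green below 0.075 m and z of jar_red_mid in the frame of tray_green below 0.071 m and linear speed of jar_red above 0.6 m/s)) or ((horizontal distance between jar_tin_mid and tray_blue below 0.075 m and z of jar_tin_mid in the frame of tray_blue below 0.0745 m and linear speed of jar_tin above 0.6 m/s) or (horizontal distance between jar_tin_mid and tray_yellow below 0.075 m and z of jar_tin_mid in the frame of tray_yellow below 0.0745 m and linear speed of jar_tin above 0.6 m/s) or (horizontal distance between jar_tin_mid and tray_green below 0.075 m and z of jar_tin_mid in the frame of tray_green below 0.0745 m and linear speed of jar_tin above 0.6 m/s))).
It also fails if it takes over 102 s, if anything falls off the work surface, if the arm or the gripper's body presses on something with over 40 N, if the wrist force passes 120 N, or if a joint passes its speed limit or range.

## Working session

There is one attempt and no reset: what is moved stays moved. The work goes in short steps, Python scripts to look and compute and a tool call to move; the robot and the scene stay as the last step left them, time stands still between calls to the robot, and variables do not carry over. Pictures are saved under pics/ and viewed, at most 17 in all, crops included, and the job is handed in when it is done.

Besides the shell and the picture viewer there is one more tool, called after "Call:" as name(argument=value, ...) on one line, values as JSON. send_rows: Moves the arm, as the interface text tells. Its arguments: {"type":"object","properties":{"targets":{"type":"array","items":{"type":"array","items":{"type":"array","items":{"type":"number"}}}}},"required":["targets"]}

```bash
mkdir -p pics; python3 - <<'E'
from station import env
import cv2
for n in("side","top"):
    cv2.imwrite(f"pics/{n}0.png",env.snapshot(n)[...,::-1]); print(n,env.camera_model(n))
print(env.read_state())
E
```

```text
side {'fov_y': 52.08646471741899, 'cx': 283.5662096607081, 'cy': 206.6092796495412, 'k1': -0.12530502355390571, 'world_from_camera': array([[ 9.95031880e-01,  3.55708344e-02, -9.29853443e-02,
         4.77645197e+02],
       [-9.89220183e-02,  4.58554058e-01, -8.83143595e-01,
        -7.51255491e+02],
       [ 1.12246524e-02,  8.87954329e-01,  4.59794645e-01,
         4.38511611e+02],
       [ 0.00000000e+00,  0.00000000e+00,  0.00000000e+00,
         1.00000000e+00]])}
top {'fov_y': 45.57464903495805, 'cx': 280.7845458781431, 'cy': 209.69590007229766, 'k1': -0.07339716167358933, 'world_from_camera': array([[-3.40887386e-03,  9.88428363e-01, -1.51650096e-01,
         4.32989908e+02],
       [-9.99980906e-01, -2.58773901e-03,  5.61169540e-03,
         2.61543286e+01],
       [ 5.15432803e-03,  1.51666330e-01,  9.88418311e-01,
         9.04658096e+02],
       [ 0.00000000e+00,  0.00000000e+00,  0.00000000e+00,
         1.00000000e+00]])}
{'t': 0.1, 'q': array([-1.31431998e+00,  2.91197146e-01, -1.54041386e-01,  1.12672436e+00,
       -3.40010978e-05,  1.43151460e+00]), 'joint_vel': array([ 0.00043072, -0.00122993,  0.00307486,  0.00096133, -0.00091649,
        0.00072601]), 'tau': array([-5.51603563e-06, -5.37979996e+01,  3.31919575e+01,  9.36271681e-03,
       -3.34348306e-04, -1.71402127e-05]), 'position': array([ 202.29148559, -484.02926621,  230.80719967]), 'tcp_rot': array([-3.07914691e+00, -6.17377815e-01,  1.60572565e-04]), 'contact_force': array([-0.53990301,  0.08715067, -0.53606293]), 'ft_torque': array([ 0.00035322,  0.0356761 , -0.00028075]), 'finger_force': 0.0, 'gripper_width': 85.45115241925771}
```

View pics/top0.png

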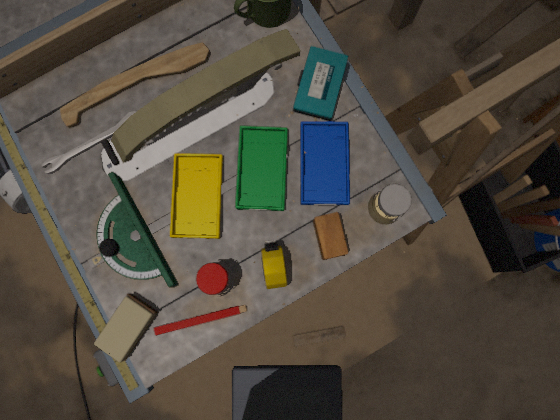

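View pics/side0.png

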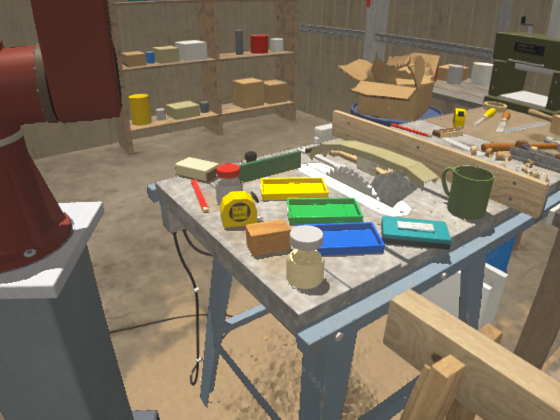

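The top view shows the yellow tray at about (197,196), green (262,168), blue (326,163), red jar (213,278), tape (274,266), offcut (331,236) and tin jar (390,203). I'll enlarge that part to read the pixels.

```bash
python3 - <<'E'
import cv2
a=cv2.imread("pics/top0.png")
cv2.imwrite("pics/c1.png",cv2.resize(a[110:310,160:420],None,fx=3,fy=3,interpolation=cv2.INTER_CUBIC))
a=cv2.imread("pics/side0.png")
cv2.imwrite("pics/c2.png",cv2.resize(a[150:300,190:390],None,fx=4,fy=4,interpolation=cv2.INTER_CUBIC))
E
```

```text
(no output)
```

View pics/c1.png

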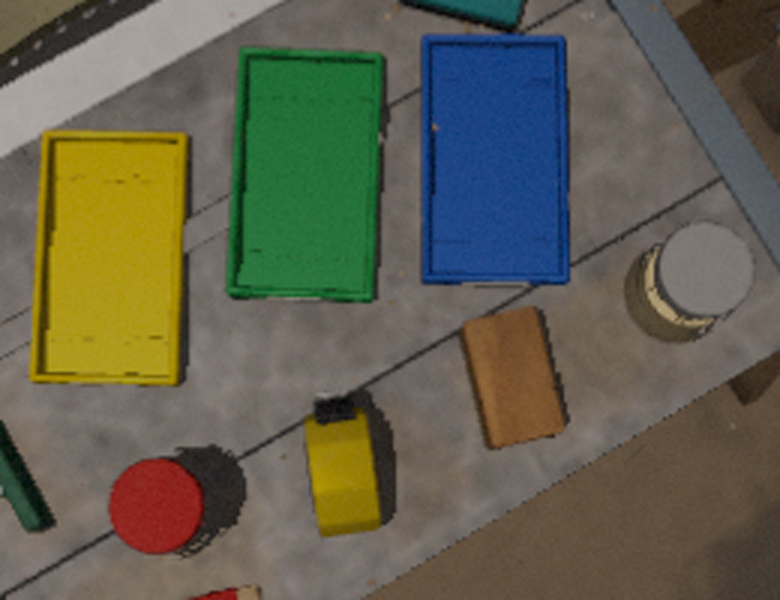

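View pics/c2.png

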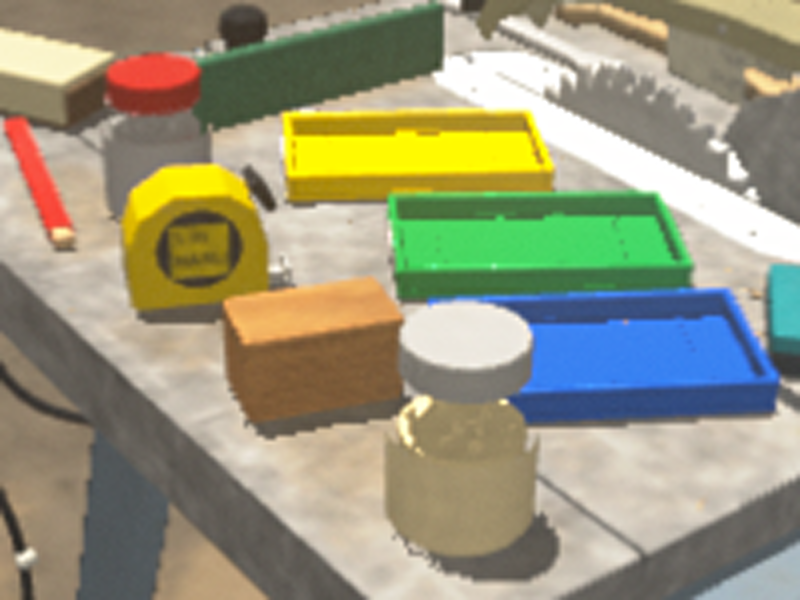

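```bash
cat > h.py <<'E'
import numpy as np
from station import env
def px2w(name,uv,z):
    m=env.camera_model(name); T=np.array(m["world_from_camera"])
    H=420; f=H/2/np.tan(np.radians(m["fov_y"]/2))
    uv=np.atleast_2d(uv).astype(float); d=(uv-[m["cx"],m["cy"]])/f
    s=d.copy()
    for _ in range(20): s=d/(1+m["k1"]*(s**2).sum(1,keepdims=True))
    r=np.c_[s[:,0],-s[:,1],-np.ones(len(s))]@T[:3,:3].T
    o=T[:3,3]; return (o+r*((z-o[2])/r[:,2])[:,None])[:,:2]
E
python3 - <<'E'
from h import *
np.set_printoptions(precision=1,suppress=True)
top=lambda p,z:px2w("top",(np.array(p)+.5)/3-.5+[160,110],z)
side=lambda p,z:px2w("side",(np.array(p)+.5)/4-.5+[190,150],z)
for n,p in dict(yel=[(43,132),(188,133),(181,385),(31,381)],gre=[(240,47),(384,54),(376,301),(228,297)],blu=[(422,36),(566,37),(568,283),(422,283)]).items():
    w=top(p,16); d=(w[0]+w[1]-w[2]-w[3])/2; e=(w[0]+w[3]-w[1]-w[2])/2
    print(n,w.mean(0),np.linalg.norm(d),np.linalg.norm(e),"yaw",np.degrees(np.arctan2(d[1],d[0])))
print("tin",top([(706,270)],89),"edges",top([(658,270),(753,270)],89)); print("red",top([(157,506)],82))
print("side tin lid",side([(466,337)],89),"red lid",side([(153,73)],82))
w=top([(470,325),(540,307),(566,432),(496,448)],44); print("off",w,w.mean(0))
w=side([(223,308),(384,278),(402,318),(240,344)],44); print("off side",w,w.mean(0))
print("tape top",top([(306,420),(365,412),(380,528),(322,535)],50)); print("axis",top([(337,418),(351,531)],60))
print("tape side bottom near",side([(133,308),(268,300)],0))
E
```

```text
yel [596.6 173.5] 153.6205590312453 89.33709939385083 yaw -0.8380940429471759
gre [647.6  55.1] 155.12085731099654 88.85561486344605 yaw -2.086449593738071
blu [656.8 -59.2] 154.510393640778 88.55503789218685 yaw -0.7974232688117663
tin [[ 574.5 -168.6]] edges [[ 574.6 -141.8]
 [ 574.5 -195. ]]
red [[446.  134.3]]
side tin lid [[ 574.6 -175.8]] red lid [[446.6 126. ]]
off [[550.3 -40.5]
 [560.7 -81.4]
 [488.1 -94.9]
 [479.1 -54.4]] [519.5 -67.8]
off side [[479.8 -67.4]
 [556.2 -45. ]
 [560.5 -82.8]
 [486.6 -99.7]] [520.8 -73.7]
tape top [[495.1  54.2]
 [499.5  20.6]
 [433.9  12.4]
 [430.1  45.1]]
axis [[495.4  36.4]
 [432.3  28.7]]
tape side bottom near [[434.4  12.4]
 [503.3  15.3]]
```

Call:
send_rows(targets=[[[0,0,5.7,0,0,0,85],[0,0,5.7,0,0,0,85],[0,0,5.7,0,0,0,85],[0,0,5.6,0,0,0,85],[0,0,0,0,0,0,85]]])

```text
t: 0.52
position: [202.4, -484.2, 231.0]
tcp_rot: [-3.141, 0.007, 0.0]
contact_force: [0.2, 0.5, 0.0]
gripper_width: 84.6
finger_force: 0.0
```

```bash
cat >> h.py <<'E'
def st():
    from scipy.spatial.transform import Rotation as R
    s=env.read_state(); x=R.from_rotvec(s["tcp_rot"]).as_matrix()
    print("t %.2f"%s["t"],s["position"].round(1),"yaw %.1f tilt %.2f"%(np.degrees(np.arctan2(x[1,0],x[0,0])),np.degrees(np.arccos(-x[2,2]))),"F",s["contact_force"].round(1),"w %.1f f %.1f"%(s["gripper_width"],s["finger_force"]),"q",s["q"].round(2))
E
python3 - <<'E'
from h import *
st()
print("pencil",px2w("top",[(155,331),(245,309)],5),"fence end",px2w("top",[(175,285),(163,265)],35))
E
```

```text
t 0.52 [ 202.4 -484.2  231. ] yaw -0.3 tilt 0.04 F [0.2 0.5 0. ] w 84.6 f 0.0 q [-1.31  0.29 -0.15  1.13 -0.    1.83]
pencil [[354.53006084 244.2781164 ]
 [393.16261131  85.06424761]] fence end [[435.33075135 204.35018996]
 [469.7553384  226.16809516]]
```

Call:
send_rows(targets=[[[0,0,0,25,-21,0,85],[0,0,0,25,-21,0,85],[0,0,0,25,-21,0,85],[0,0,0,25,-21,0,85],[0,0,0,25,-21,0,85]]])

```text
t: 0.93
position: [328.3, -378.2, 231.2]
tcp_rot: [-3.141, -0.005, 0.0]
contact_force: [1.0, -1.8, 0.0]
gripper_width: 84.9
finger_force: 0.0
```

Call:
send_rows(targets=[[[0,0,0,25,-21,0,85],[0,0,0,25,-21,0,85],[0,0,0,25,-21,0,85],[0,0,0,25,-21,0,85],[0,0,0,25,-21,0,85]]])

```text
t: 1.35
position: [453.5, -273.2, 231.2]
tcp_rot: [-3.141, -0.005, 0.0]
contact_force: [0.2, -1.1, -0.2]
gripper_width: 85.1
finger_force: 0.0
```

Call:
send_rows(targets=[[[0,0,0,25,-21,10,85],[0,0,0,25,-21,20,85],[0,0,0,25,-21,20,85],[0,0,0,25,-21,20,85],[0,0,0,22,-20,20,85]]])

```text
t: 1.77
position: [575.8, -169.1, 140.2]
tcp_rot: [-3.142, -0.006, -0.0]
contact_force: [0.4, -0.3, -0.5]
gripper_width: 84.6
finger_force: 0.0
```

Call:
send_rows(targets=[[[0,0,0,0,0,0,85],[0,0,0,0,0,0,85]]])

```text
t: 1.93
position: [574.3, -169.0, 139.6]
tcp_rot: [-3.14, -0.008, 0.005]
contact_force: [0.2, -0.1, -0.5]
gripper_width: 85.0
finger_force: 0.0
```

```bash
cat >> h.py <<'E'
def look(out,tc,sc,k=2):
    import cv2
    a=env.snapshot("top")[...,::-1]; b=env.snapshot("side")[...,::-1]
    cr=lambda i,c:cv2.resize(np.ascontiguousarray(i[c[1]:c[1]+c[3],c[0]:c[0]+c[2]]),(400,int(400*c[3]/c[2])),interpolation=cv2.INTER_CUBIC)
    A,B=cr(a,tc),cr(b,sc); h=max(len(A),len(B))
    pad=lambda i:np.pad(i,((0,h-len(i)),(0,0),(0,0)))
    cv2.imwrite(out,np.hstack([pad(A),pad(B)]))
E
python3 -c "
from h import *
look('pics/l1.png',(290,110,200,200),(200,100,200,200))"
```

```text
(no output)
```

View pics/l1.png

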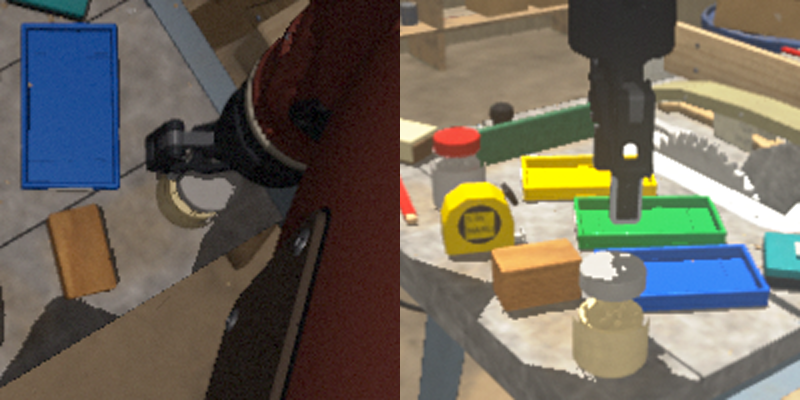

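```bash
python3 -c "
from h import *
for z in(140,150,155):print(z,px2w('side',[(313,211)],z))
print(px2w('side',[(306,233.5)],89))"
```

```text
140 [[ 580.19732654 -195.3834723 ]]
150 [[ 576.76187793 -214.00492615]]
155 [[ 575.04415362 -223.31565307]]
[[ 574.55513282 -174.69139043]]
```

Call:
send_rows(targets=[[[0,0,0,0,2,20,85],[0,0,0,0,0,20,85],[0,0,0,0,0,20,85],[0,0,0,0,0,20,85],[0,0,0,0,0,20,85]]])

```text
t: 2.45
position: [574.5, -174.2, 41.8]
tcp_rot: [3.141, -0.002, 0.003]
contact_force: [-0.3, -0.1, 1.3]
gripper_width: 84.7
finger_force: 0.0
```

Call:
send_rows(targets=[[[0,0,0,0,0,15,85],[0,0,0,0,0,0,75],[0,0,0,0,0,0,70],[0,0,0,0,0,0,66],[0,0,0,0,0,0,62]]])

```text
t: 2.87
position: [575.4, -173.0, 28.0]
tcp_rot: [3.141, -0.001, 0.004]
contact_force: [-0.4, 2.0, 1.7]
gripper_width: 61.7
finger_force: 1.0
```

Call:
send_rows(targets=[[[0,0,0,0,0,0,58],[0,0,0,0,0,0,52],[0,0,0,0,0,0,50],[0,0,0,0,0,0,50],[0,0,0,0,0,0,50]]])

```text
t: 3.28
position: [575.5, -173.0, 28.4]
tcp_rot: [3.14, -0.0, 0.004]
contact_force: [-3.1, 2.2, 9.7]
gripper_width: 59.5
finger_force: 63.7
```

Call:
send_rows(targets=[[[0,0,0,0,0,-5,50],[0,0,0,0,0,-10,50],[0,0,0,0,0,-15,50],[0,0,0,0,0,0,50],[0,0,0,0,0,0,50]]])

```text
t: 3.7
position: [575.5, -173.1, 57.5]
tcp_rot: [3.14, -0.001, 0.004]
contact_force: [0.4, -0.7, -4.7]
gripper_width: 59.9
finger_force: 65.5
```

```bash
python3 -c "
from h import *
st()
look('pics/l2.png',(290,110,200,200),(200,100,200,200))
st()"
```

```text
t 3.70 [ 575.5 -173.1   57.5] yaw -0.0 tilt 0.14 F [ 0.4 -0.7 -4.7] w 59.9 f 65.5 q [-0.41  0.57 -0.2   0.8  -0.    2.73]
t 3.80 [ 574.3 -172.5   56. ] yaw -0.0 tilt 0.02 F [ 0.2  0.8 -4.3] w 59.4 f 65.5 q [-0.41  0.58 -0.2   0.8  -0.    2.73]
```

View pics/l2.png

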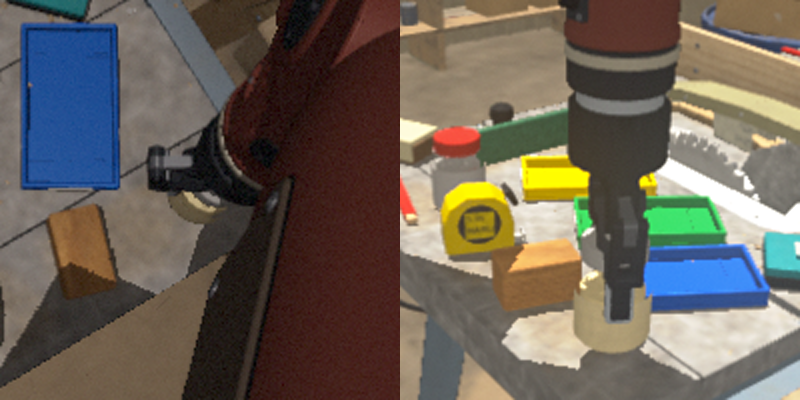

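```bash
python3 -c "
from h import *
side=lambda p,z:px2w('side',(np.array(p)+.5)/4-.5+[190,150],z)
g=side([(387,195),(657,192),(691,268),(397,275)],16);print(g,g.mean(0))
g=side([(282,112),(536,110),(553,178),(287,180)],16);print(g,g.mean(0))
print(side([(725,290),(777,378)],16))
top=lambda p,z:px2w('top',(np.array(p)+.5)/3-.5+[160,110],z)
print(top([(422,36),(566,37),(568,283),(422,283)],16))
"
```

```text
[[573.24659727  99.37120658]
 [724.89370751  91.72397292]
 [720.83281028   2.96851614]
 [568.70463192   7.7113764 ]] [646.91943674  50.44376801]
[[520.96498032 218.87440306]
 [677.72394062 210.60041684]
 [669.72867056 113.941034  ]
 [518.93934742 122.71580231]] [596.83923473 166.53291405]
[[ 732.10653704  -21.13050463]
 [ 733.35481885 -104.396168  ]]
[[ 734.30869276  -15.68743296]
 [ 733.72582734 -104.86426861]
 [ 579.41593322 -102.09122553]
 [ 579.62772798  -14.15976815]]
```

Call:
send_rows(targets=[[[0,0,0,0,0,-20,50],[0,0,0,0,0,-20,50],[0,0,0,10,-10,0,50],[0,0,0,15,-15,0,50],[0,0,0,20,-20,0,50]]])

```text
t: 4.22
position: [619.3, -127.7, 95.6]
tcp_rot: [3.142, -0.004, -0.002]
contact_force: [0.6, -0.9, -3.7]
gripper_width: 59.9
finger_force: 66.4
```

Call:
send_rows(targets=[[[0,0,0,20,-20,0,50],[0,0,0,20,-20,0,50],[0,0,0,20,-15,0,50],[0,0,0,15,-10,0,50],[0,0,0,0,0,0,50]]])

```text
t: 4.63
position: [696.8, -59.4, 94.5]
tcp_rot: [-3.141, -0.004, -0.0]
contact_force: [-2.1, -0.7, -3.7]
gripper_width: 59.6
finger_force: 66.5
```

```bash
python3 -c "
from h import *
st()
look('pics/l3.png',(240,90,200,200),(200,100,200,200))
st()"
```

```text
t 4.63 [696.8 -59.4  94.5] yaw 0.1 tilt 0.06 F [-2.1 -0.7 -3.7] w 59.6 f 66.5 q [-0.19  0.71  0.18  1.03  0.    2.95]
t 4.73 [694.2 -61.6  94.5] yaw 0.1 tilt 0.12 F [ 0.2  0.3 -4.4] w 59.8 f 66.4 q [-0.19  0.71  0.17  1.03 -0.    2.95]
```

View pics/l3.png

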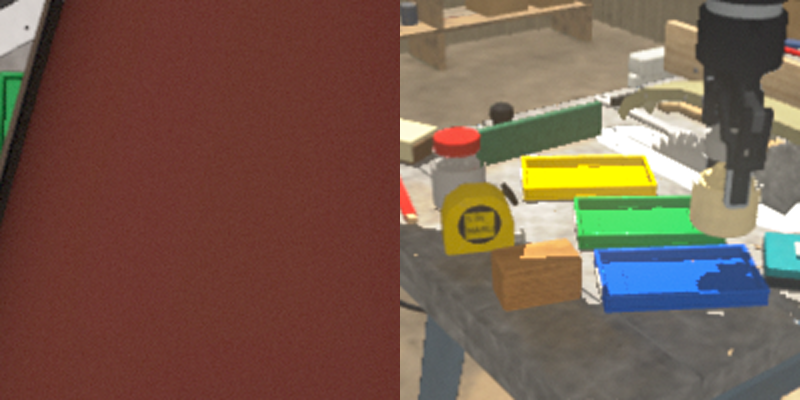

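```bash
python3 -c "
from h import *
s=lambda p,z:px2w('side',(np.array(p)-[400,0]+.5)/2-.5+[200,100],z)
for z in (63,67,71): print(s([(724,237),(691,220),(758,215)],z))
g=s([(596,250),(752,245),(767,293),(605,300)],16);print(g,g.mean(0))
"
```

```text
[[691.01737431 -86.88665691]
 [668.29284884 -51.80830439]
 [735.31703301 -46.77331904]]
[[688.74450528 -93.96360275]
 [666.2620445  -59.25890955]
 [732.57227808 -54.27755754]]
[[ 686.47163625 -101.0405486 ]
 [ 664.23124016  -66.70951471]
 [ 729.82752315  -61.78179604]]
[[ 583.36351805  -19.59597898]
 [ 741.92062097  -22.46317809]
 [ 729.97345108 -111.39980447]
 [ 579.87668589 -109.89113048]] [658.783569   -65.83752301]
```

Call:
send_rows(targets=[[[0,0,0,3,1,12,50],[0,0,0,0,0,15,50],[0,0,0,0,0,15,50],[0,0,0,0,0,10,50],[0,0,0,0,0,5,50]]])

```text
t: 5.15
position: [695.8, -64.1, 36.7]
tcp_rot: [-3.141, 0.002, 0.005]
contact_force: [-0.0, 0.2, -3.0]
gripper_width: 59.8
finger_force: 66.4
```

Call:
send_rows(targets=[[[0,0,0,0,0,3,50],[0,0,0,0,0,1,50],[0,0,0,0,0,0,50]]])

```text
t: 5.4
position: [697.8, -63.8, 35.6]
tcp_rot: [3.141, -0.001, 0.001]
contact_force: [0.1, -0.7, -3.7]
gripper_width: 60.1
finger_force: 66.4
```

Call:
send_rows(targets=[[[0,0,0,0,0,1,50],[0,0,0,0,0,1,50],[0,0,0,0,0,0,50],[0,0,0,0,0,0,50]]])

```text
t: 5.73
position: [697.7, -63.6, 33.6]
tcp_rot: [3.142, -0.0, 0.001]
contact_force: [0.3, -0.3, -3.0]
gripper_width: 59.5
finger_force: 66.4
```

Call:
send_rows(targets=[[[0,0,0,0,0,1,50],[0,0,0,0,0,1,50],[0,0,0,0,0,0,50],[0,0,0,0,0,0,50]]])

```text
t: 6.07
position: [697.8, -63.6, 32.5]
tcp_rot: [3.141, -0.0, 0.001]
contact_force: [-3.3, 0.1, 6.1]
gripper_width: 59.6
finger_force: 67.3
```

Call:
send_rows(targets=[[[0,0,0,0,0,0,58],[0,0,0,0,0,0,62],[0,0,0,0,0,0,70],[0,0,0,0,0,0,80],[0,0,0,0,0,0,85]]])

```text
t: 6.48
position: [697.8, -63.6, 31.4]
tcp_rot: [3.142, -0.001, 0.001]
contact_force: [0.7, -0.1, 0.2]
gripper_width: 85.1
finger_force: 0.0
```

Call:
send_rows(targets=[[[0,0,0,0,0,0,85],[0,0,0,0,0,-10,85],[0,0,0,0,0,-25,85],[0,0,0,0,0,-35,85],[0,0,0,0,0,-38,85]]])

```text
t: 6.9
position: [696.5, -63.4, 139.9]
tcp_rot: [-3.141, 0.001, 0.004]
contact_force: [1.5, -0.2, -0.3]
gripper_width: 85.2
finger_force: 0.0
```

Call:
send_rows(targets=[[[0,0,0,-20,1,0,85],[0,0,0,-35,1,0,85],[0,0,0,-35,1,0,85],[0,0,0,-35,1,0,85],[0,0,0,-35,1.5,0,85]]])

```text
t: 7.32
position: [536.0, -68.9, 140.0]
tcp_rot: [3.141, -0.0, 0.001]
contact_force: [-0.0, -0.2, 0.3]
gripper_width: 84.6
finger_force: 0.0
```

Call:
send_rows(targets=[[[0,0,0,-17.5,2,0,85],[0,0,-5.4,0,0,0,85],[0,0,-5.3,0,0,0,85],[0,0,0,0,0,20,85],[0,0,0,0,0,20,85]]])

```text
t: 7.73
position: [521.5, -71.5, 100.8]
tcp_rot: [3.126, 0.293, 0.006]
contact_force: [0.3, -0.2, -0.3]
gripper_width: 85.0
finger_force: 0.0
```

```bash
python3 -c "
from h import *
st()
look('pics/l4.png',(240,90,200,200),(230,120,200,200))
st()"
```

```text
t 7.73 [521.5 -71.5 100.8] yaw 10.7 tilt 0.24 F [ 0.3 -0.2 -0.3] w 85.0 f 0.0 q [-0.28  0.4  -0.36  0.8   0.    2.68]
t 7.83 [518.4 -70.6  97.8] yaw 10.7 tilt 0.20 F [-1.6  0.8  0.1] w 85.3 f 0.0 q [-0.28  0.41 -0.36  0.81 -0.    2.68]
```

View pics/l4.png

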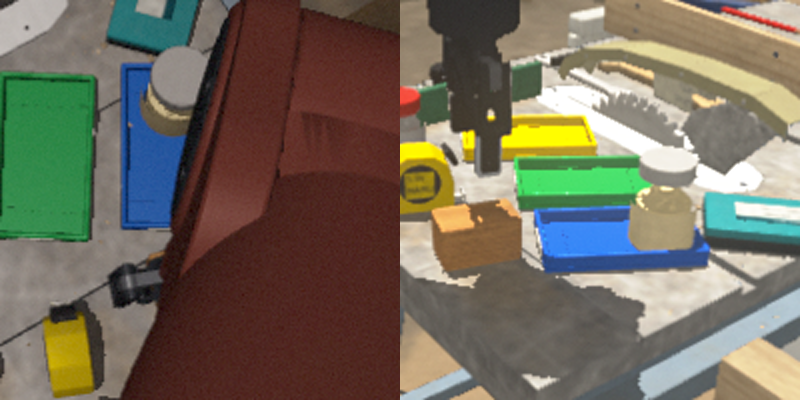

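The tin jar stands upright at the far end of the blue tray, with its lid at crop (180,75). The gripper is above the offcut.

Call:
send_rows(targets=[[[0,0,0,0,0,25,85],[0,0,0,0,0,25,85],[0,0,0,0,0,20,85],[0,0,0,0,0,14,85],[0,0,0,0,0,0,75]]])

```text
t: 8.25
position: [518.9, -70.7, 14.1]
tcp_rot: [-3.127, -0.292, 0.005]
contact_force: [-1.1, 0.4, 0.6]
gripper_width: 75.8
finger_force: 0.0
```

Call:
send_rows(targets=[[[0,0,0,0,0,0,65],[0,0,0,0,0,0,55],[0,0,0,0,0,0,48],[0,0,0,0,0,0,44],[0,0,0,0,0,0,38]]])

```text
t: 8.67
position: [521.0, -71.2, 16.8]
tcp_rot: [3.127, 0.292, 0.003]
contact_force: [-2.6, 0.4, 11.1]
gripper_width: 42.9
finger_force: 61.2
```

Call:
send_rows(targets=[[[0,0,0,0,0,0,34],[0,0,0,0,0,0,34],[0,0,0,0,0,0,34],[0,0,0,0,0,0,34]]])

```text
t: 9.0
position: [521.0, -71.1, 16.8]
tcp_rot: [3.127, 0.292, 0.003]
contact_force: [-0.7, 0.9, 9.5]
gripper_width: 42.8
finger_force: 61.2
```

Call:
send_rows(targets=[[[0,0,0,0,0,-6,34],[0,0,0,0,0,-20,34],[0,0,0,0,0,-25,34],[0,0,0,0,0,-25,34],[0,0,6.3,0,0,0,34]]])

```text
t: 9.42
position: [522.8, -71.8, 96.2]
tcp_rot: [3.137, 0.123, 0.01]
contact_force: [1.3, -0.9, -0.6]
gripper_width: 43.0
finger_force: 61.1
```

Call:
send_rows(targets=[[[0,0,6.2,0,0,0,34],[0,0,0,10,-10,0,34],[0,0,0,20,-21,0,34],[0,0,0,25,-26,0,34],[0,0,0,25,-26,0,34]]])

```text
t: 9.83
position: [603.8, 10.6, 91.8]
tcp_rot: [-3.141, 0.047, -0.001]
contact_force: [0.6, -0.7, -1.0]
gripper_width: 43.0
finger_force: 61.2
```

Call:
send_rows(targets=[[[0,0,0,25,-25,0,34],[0,0,0,19,-20,0,34],[0,0,0,0,0,0,34],[0,0,0,0,0,0,34]]])

```text
t: 10.17
position: [648.8, 54.3, 90.9]
tcp_rot: [-3.141, 0.041, 0.0]
contact_force: [-1.1, -0.2, -1.2]
gripper_width: 42.7
finger_force: 61.2
```

```bash
python3 -c "
from h import *
st()
look('pics/l5.png',(240,90,200,200),(190,120,200,200))
st()"
```

```text
t 10.17 [648.8  54.3  90.9] yaw -1.5 tilt 0.03 F [-1.1 -0.2 -1.2] w 42.7 f 61.2 q [-0.03  0.63  0.    0.95  0.    3.14]
t 10.27 [647.5  52.7  91. ] yaw -1.7 tilt 0.07 F [-0.3  0.4 -2.1] w 43.1 f 61.2 q [-0.03  0.63  0.    0.95  0.    3.14]
```

View pics/l5.png

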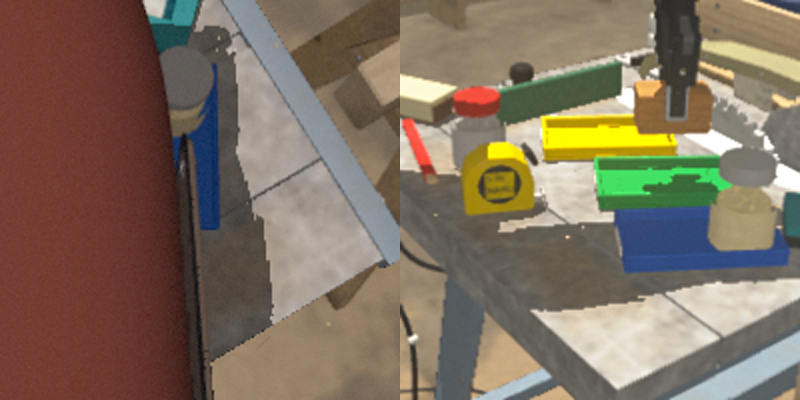

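Call:
send_rows(targets=[[[0,0,0,0,0,20,34],[0,0,0,0,0,20,34],[0,0,0,0,0,15,34],[0,0,0,0,0,8,34],[0,0,0,0,0,3,34]]])

```text
t: 10.68
position: [646.7, 51.8, 24.2]
tcp_rot: [-3.141, 0.049, 0.004]
contact_force: [-1.0, 0.4, -0.9]
gripper_width: 42.9
finger_force: 61.2
```

Call:
send_rows(targets=[[[0,0,0,0,0,1,34],[0,0,0,0,0,1,34],[0,0,0,0,0,0,34],[0,0,0,0,0,0,34]]])

```text
t: 11.02
position: [648.6, 52.4, 24.2]
tcp_rot: [-3.141, 0.048, -0.002]
contact_force: [0.2, 0.2, -0.7]
gripper_width: 43.1
finger_force: 61.2
```

Call:
send_rows(targets=[[[0,0,0,0,0,1,34],[0,0,0,0,0,1,34],[0,0,0,0,0,0,34],[0,0,0,0,0,0,34]]])

```text
t: 11.35
position: [648.0, 52.5, 21.3]
tcp_rot: [-3.141, 0.048, 0.0]
contact_force: [-0.7, 0.5, -1.0]
gripper_width: 43.3
finger_force: 61.2
```

Call:
send_rows(targets=[[[0,0,0,0,0,1,34],[0,0,0,0,0,0,34],[0,0,0,0,0,0,34],[0,0,0,0,0,0,34]]])

```text
t: 11.68
position: [648.2, 52.5, 20.8]
tcp_rot: [-3.141, 0.048, -0.001]
contact_force: [-1.9, -0.3, 5.3]
gripper_width: 43.2
finger_force: 61.8
```

Call:
send_rows(targets=[[[0,0,0,0,0,0,43],[0,0,0,0,0,0,48],[0,0,0,0,0,0,58],[0,0,0,0,0,0,70],[0,0,0,0,0,0,80]]])

```text
t: 12.1
position: [648.0, 52.5, 20.2]
tcp_rot: [-3.141, 0.048, 0.0]
contact_force: [-0.7, 0.1, 0.7]
gripper_width: 79.2
finger_force: 0.0
```

Call:
send_rows(targets=[[[0,0,0,0,0,-10,80],[0,0,0,0,0,-30,80],[0,0,0,0,0,-40,80],[0,0,-7,0,0,-40,80],[0,0,-7,0,0,0,80]]])

```text
t: 12.52
position: [652.4, 52.4, 149.5]
tcp_rot: [3.122, 0.343, 0.019]
contact_force: [1.7, 0.3, 0.7]
gripper_width: 80.1
finger_force: 0.0
```

Call:
send_rows(targets=[[[0,0,-7,0,0,0,80],[0,0,-7,0,0,0,80],[0,0,-7,0,0,0,80],[0,0,-7,0,0,0,80],[0,0,-7,0,0,0,80]]])

```text
t: 12.93
position: [648.1, 52.4, 141.1]
tcp_rot: [-2.875, -1.267, -0.001]
contact_force: [-0.1, 0.3, 0.0]
gripper_width: 80.0
finger_force: 0.0
```

Call:
send_rows(targets=[[[0,0,-7,0,0,0,80],[0,0,-7,0,0,0,80],[0,0,-7,0,0,0,80],[0,0,-7,0,0,0,80],[0,0,-7,0,0,0,80]]])

```text
t: 13.35
position: [648.2, 52.4, 141.1]
tcp_rot: [2.361, 2.073, 0.001]
contact_force: [0.5, -0.1, -1.0]
gripper_width: 80.1
finger_force: 0.0
```

Call:
send_rows(targets=[[[0,0,-7,0,0,0,80],[0,0,-7,0,0,0,80],[0,0,-7,0,0,0,80],[0,0,-7,0,0,0,80],[0,0,-7,0,0,0,80]]])

```text
t: 13.77
position: [648.1, 52.4, 141.1]
tcp_rot: [1.628, 2.687, 0.001]
contact_force: [-0.7, 0.6, 0.1]
gripper_width: 80.1
finger_force: 0.0
```

Call:
send_rows(targets=[[[0,0,-7,0,0,0,80],[0,0,-7,0,0,0,80],[0,0,-7,0,0,0,80],[0,0,-7,0,0,0,80],[0,0,-7,0,0,0,80]]])

```text
t: 14.18
position: [648.2, 52.4, 141.1]
tcp_rot: [0.745, 3.052, 0.001]
contact_force: [-0.3, 0.6, 0.6]
gripper_width: 80.2
finger_force: 0.0
```

Call:
send_rows(targets=[[[0,0,-7,0,0,0,80],[0,0,-7,0,0,0,80],[0,0,-7,0,0,0,80],[0,0,-7,0,0,0,80],[0,0,-7,0,0,0,80]]])

```text
t: 14.6
position: [648.2, 52.4, 141.1]
tcp_rot: [-0.208, 3.134, 0.001]
contact_force: [-0.8, 0.4, -0.2]
gripper_width: 80.1
finger_force: 0.0
```

```bash
python3 -c "
from h import *
st()"
```

```text
t 14.60 [648.2  52.4 141.1] yaw -172.4 tilt 0.04 F [-0.8  0.4 -0.2] w 80.1 f 0.0 q [-0.03  0.58  0.07  1.05  0.   -0.16]
```

Call:
send_rows(targets=[[[0,0,0,20,0.5,0,80],[0,0,0,35,0.5,0,80],[0,0,0,35,0.5,0,80],[0,0,0,35,0.5,0,80],[0,0,0,30,0.5,0,80]]])

```text
t: 15.02
position: [491.7, 35.3, 140.7]
tcp_rot: [0.198, -3.135, -0.001]
contact_force: [-0.2, 0.1, -0.0]
gripper_width: 80.1
finger_force: 0.0
```

Call:
send_rows(targets=[[[0,0,0,20,0.5,0,80],[0,0,0,0,0,20,80],[0,0,0,0,0,10,80],[0,0,0,0,0,0,80]]])

```text
t: 15.35
position: [472.8, 33.4, 109.6]
tcp_rot: [0.198, -3.134, -0.001]
contact_force: [-0.1, 0.3, 0.2]
gripper_width: 80.1
finger_force: 0.0
```

```bash
python3 -c "
from h import *
st()
look('pics/l6.png',(150,90,240,240),(200,140,160,160))
st()"
```

```text
t 15.35 [472.8  33.4 109.6] yaw -172.8 tilt 0.10 F [-0.1  0.3  0.2] w 80.1 f 0.0 q [-0.08  0.31 -0.48  0.79  0.   -0.21]
t 15.45 [474.3  33.4 110.9] yaw -172.8 tilt 0.03 F [0.7 0.7 0.4] w 80.2 f 0.0 q [-0.08  0.31 -0.48  0.79  0.   -0.21]
```

View pics/l6.png

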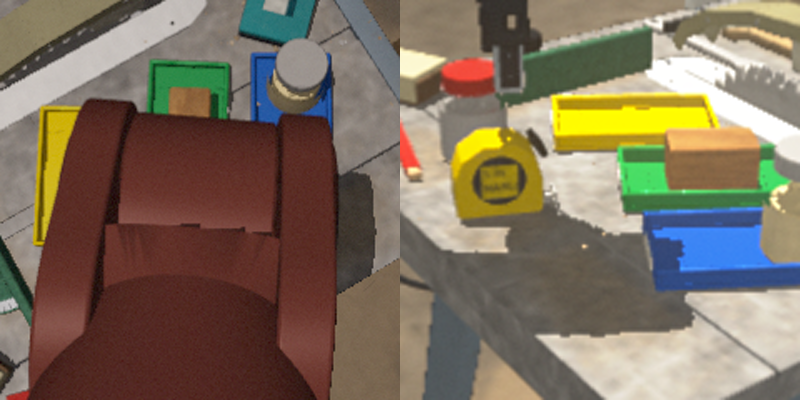

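The offcut lies flat in the green tray. I'll go down on the tape.

Call:
send_rows(targets=[[[0,0,0,0,0,25,80],[0,0,0,0,0,25,80],[0,0,0,0,0,25,80],[0,0,0,0,0,14,80],[0,0,0,0,0,0,70]]])

```text
t: 15.87
position: [472.9, 33.5, 19.7]
tcp_rot: [0.198, -3.132, -0.001]
contact_force: [-1.4, -0.7, 0.3]
gripper_width: 70.9
finger_force: 0.0
```

Call:
send_rows(targets=[[[0,0,0,0,0,0,60],[0,0,0,0,0,0,50],[0,0,0,0,0,0,42],[0,0,0,0,0,0,36],[0,0,0,0,0,0,30]]])

```text
t: 16.28
position: [475.1, 33.5, 22.6]
tcp_rot: [-0.198, 3.133, 0.001]
contact_force: [-1.2, 1.0, 8.1]
gripper_width: 35.0
finger_force: 59.1
```

Call:
send_rows(targets=[[[0,0,0,0,0,0,26],[0,0,0,0,0,0,26],[0,0,0,0,0,0,26],[0,0,0,0,0,0,26]]])

```text
t: 16.62
position: [475.1, 33.5, 22.6]
tcp_rot: [-0.198, 3.133, 0.001]
contact_force: [-0.4, 0.6, 7.4]
gripper_width: 35.3
finger_force: 59.1
```

Call:
send_rows(targets=[[[0,0,0,0,0,-6,26],[0,0,0,0,0,-20,26],[0,0,0,0,0,-25,26],[0,0,0,0,0,-25,26],[0,0,4,0,0,-10,26]]])

```text
t: 17.03
position: [475.4, 33.2, 110.7]
tcp_rot: [-0.09, 3.137, -0.0]
contact_force: [2.1, -0.0, -1.3]
gripper_width: 35.3
finger_force: 60.5
```

Call:
send_rows(targets=[[[0,0,4,0,0,0,26],[0,0,0,-10,12,0,26],[0,0,0,-20,23,0,26],[0,0,0,-25,28,0,26],[0,0,0,-25,28,0,26]]])

```text
t: 17.45
position: [555.9, 124.1, 108.2]
tcp_rot: [0.023, 3.141, 0.0]
contact_force: [0.5, -0.8, -3.1]
gripper_width: 35.4
finger_force: 60.6
```

Call:
send_rows(targets=[[[0,0,0,-23,27,0,26],[0,0,0,-18,20,0,26],[0,0,0,0,0,0,26],[0,0,0,0,0,0,26]]])

```text
t: 17.78
position: [597.2, 170.7, 107.3]
tcp_rot: [-0.018, -3.141, -0.0]
contact_force: [-0.6, -1.1, -1.7]
gripper_width: 35.3
finger_force: 60.7
```

```bash
python3 -c "
from h import *
look('pics/l7.png',(150,90,240,240),(180,120,160,160))
st()"
```

```text
t 17.88 [596.1 169.3 107.3] yaw 179.2 tilt 0.07 F [ 0.1  0.6 -2.3] w 35.1 f 60.7 q [ 0.16  0.56 -0.08  0.94  0.    0.17]
```

View pics/l7.png

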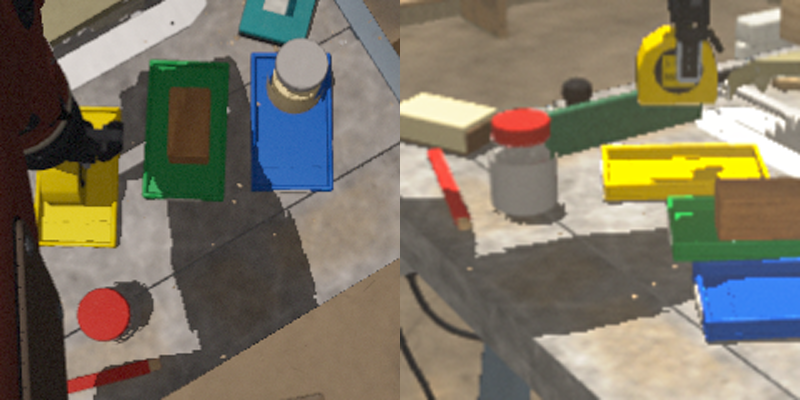

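The tin jar and offcut sit well in their trays and the tape hangs level over the yellow one. I'll lower it.

Call:
send_rows(targets=[[[0,0,0,0,0,20,26],[0,0,0,0,0,25,26],[0,0,0,0,0,18,26],[0,0,0,0,0,10,26],[0,0,0,0,0,4,26]]])

```text
t: 18.3
position: [595.3, 168.8, 29.1]
tcp_rot: [-0.023, -3.139, 0.0]
contact_force: [-0.3, -0.5, -2.8]
gripper_width: 35.3
finger_force: 60.8
```

Call:
send_rows(targets=[[[0,0,0,0,0,1,26],[0,0,0,0,0,1,26],[0,0,0,0,0,0,26],[0,0,0,0,0,0,26]]])

```text
t: 18.63
position: [597.7, 169.8, 29.4]
tcp_rot: [0.021, 3.14, 0.001]
contact_force: [0.1, -0.8, -1.4]
gripper_width: 35.6
finger_force: 60.8
```

Call:
send_rows(targets=[[[0,0,0,0,0,1,26],[0,0,0,0,0,0,26],[0,0,0,0,0,0,26]]])

```text
t: 18.88
position: [597.0, 169.8, 27.6]
tcp_rot: [0.021, 3.141, 0.001]
contact_force: [0.2, 0.2, -2.2]
gripper_width: 35.1
finger_force: 60.8
```

Call:
send_rows(targets=[[[0,0,0,0,0,1,26],[0,0,0,0,0,0,26],[0,0,0,0,0,0,26]]])

```text
t: 19.13
position: [597.1, 169.8, 26.7]
tcp_rot: [0.021, 3.141, 0.001]
contact_force: [-1.1, -0.4, 1.9]
gripper_width: 35.4
finger_force: 61.3
```

Call:
send_rows(targets=[[[0,0,0,0,0,0.5,26],[0,0,0,0,0,0,26],[0,0,0,0,0,0,26]]])

```text
t: 19.38
position: [597.1, 169.9, 26.6]
tcp_rot: [0.021, 3.141, 0.001]
contact_force: [-2.7, -0.2, 7.8]
gripper_width: 35.6
finger_force: 62.2
```

Call:
send_rows(targets=[[[0,0,0,0,0,0,35],[0,0,0,0,0,0,40],[0,0,0,0,0,0,50],[0,0,0,0,0,0,65],[0,0,0,0,0,0,82]]])

```text
t: 19.8
position: [597.0, 169.8, 25.7]
tcp_rot: [-0.021, -3.141, -0.001]
contact_force: [-0.7, -0.5, -0.0]
gripper_width: 72.5
finger_force: 0.0
```

Call:
send_rows(targets=[[[0,0,0,0,0,-5,82],[0,0,0,0,0,-25,82],[0,0,0,0,0,-40,82],[0,0,0,0,0,-40,82],[0,0,0,0,0,-10,82]]])

```text
t: 20.22
position: [599.9, 170.3, 152.5]
tcp_rot: [0.021, 3.133, 0.003]
contact_force: [0.9, 1.2, 0.3]
gripper_width: 82.3
finger_force: 0.0
```

Call:
send_rows(targets=[[[0,0,0,25,-7,0,82],[0,0,0,35,-9,0,82],[0,0,0,35,-9,0,82],[0,0,0,35,-9,0,82],[0,0,0,20,-6.5,0,82]]])

```text
t: 20.63
position: [442.5, 130.7, 145.7]
tcp_rot: [-0.021, -3.14, -0.0]
contact_force: [-0.7, 0.1, -0.2]
gripper_width: 82.1
finger_force: 0.0
```

Call:
send_rows(targets=[[[0,0,0,0,0,20,82],[0,0,0,0,0,0,82]]])

```text
t: 20.8
position: [444.3, 130.9, 124.6]
tcp_rot: [-0.021, -3.14, -0.0]
contact_force: [-0.2, -0.5, -1.0]
gripper_width: 82.3
finger_force: 0.0
```

```bash
python3 -c "
from h import *
look('pics/l8.png',(150,90,240,240),(180,120,160,160))
st()"
```

```text
t 20.90 [446.6 131.3 126.2] yaw 179.2 tilt 0.03 F [ 0.7 -0.5  0.6] w 82.3 f 0.0 q [ 0.13  0.27 -0.48  0.82  0.    0.14]
```

View pics/l8.png

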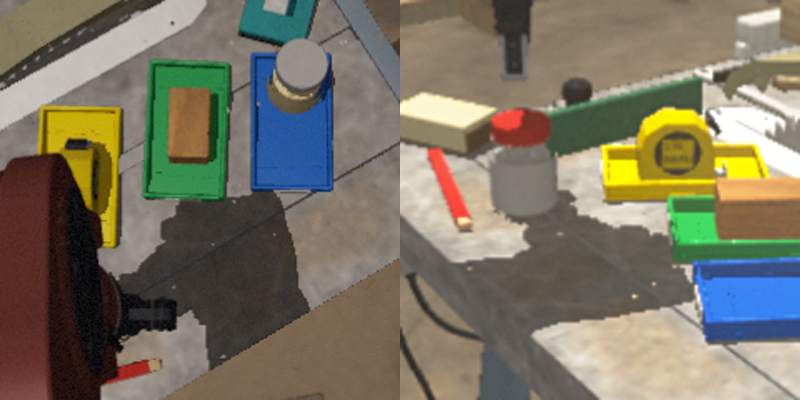

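The tape stands upright in the yellow tray. I'll go down on the red jar.

Call:
send_rows(targets=[[[0,0,0,0,0,20,82],[0,0,0,0,0,25,82],[0,0,0,0,0,25,82],[0,0,0,0,0,20,82],[0,0,0,0,0,12,82]]])

```text
t: 21.32
position: [446.8, 131.4, 22.5]
tcp_rot: [-0.021, -3.141, -0.001]
contact_force: [-0.9, -0.2, 0.1]
gripper_width: 82.2
finger_force: 0.0
```

Call:
send_rows(targets=[[[0,0,0,0,0,0,76],[0,0,0,0,0,0,70],[0,0,0,0,0,0,66],[0,0,0,0,0,0,62],[0,0,0,0,0,0,58]]])

```text
t: 21.73
position: [447.8, 131.8, 25.3]
tcp_rot: [0.021, 3.139, 0.002]
contact_force: [-0.1, 1.7, 7.3]
gripper_width: 58.9
finger_force: 37.3
```

Call:
send_rows(targets=[[[0,0,0,0,0,0,54],[0,0,0,0,0,0,50],[0,0,0,0,0,0,48],[0,0,0,0,0,0,48],[0,0,0,0,0,0,48]]])

```text
t: 22.15
position: [447.8, 131.8, 25.5]
tcp_rot: [0.02, 3.138, 0.002]
contact_force: [-2.1, 2.7, 10.6]
gripper_width: 58.0
finger_force: 61.8
```

Call:
send_rows(targets=[[[0,0,0,0,0,-5,48],[0,0,0,0,0,-10,48],[0,0,0,0,0,-15,48],[0,0,0,0,0,0,48],[0,0,0,0,0,0,48]]])

```text
t: 22.57
position: [447.2, 131.3, 54.6]
tcp_rot: [0.021, 3.139, 0.001]
contact_force: [-1.1, 1.4, -3.7]
gripper_width: 58.3
finger_force: 64.8
```

```bash
python3 -c "
from h import *
look('pics/l9.png',(150,90,240,240),(180,120,160,160))
st()"
```

```text
t 22.67 [446.2 131.2  53.6] yaw 179.2 tilt 0.02 F [ 0.2  1.1 -2.4] w 58.4 f 64.7 q [ 0.13  0.37 -0.57  0.63  0.    0.14]
```

View pics/l9.png

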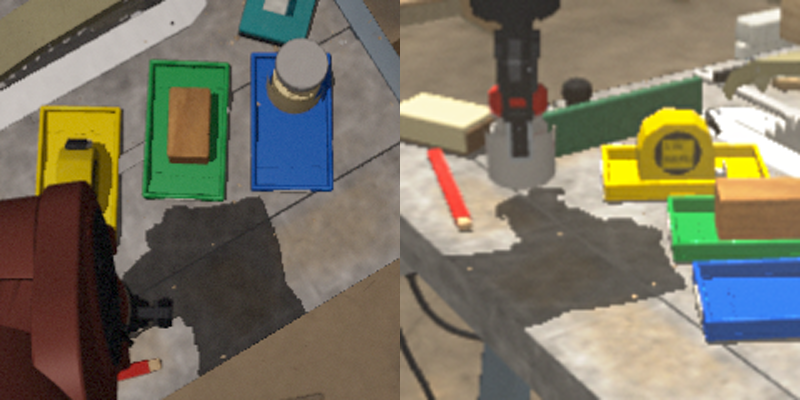

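Call:
send_rows(targets=[[[0,0,0,0,0,-20,48],[0,0,0,0,0,-25,48],[0,0,0,0,0,-15,48],[0,0,0,-10,-10,0,48],[0,0,0,-20,-21,0,48]]])

```text
t: 23.08
position: [475.1, 100.7, 113.6]
tcp_rot: [-0.016, -3.141, -0.002]
contact_force: [0.4, 0.7, -2.1]
gripper_width: 57.8
finger_force: 65.5
```

Call:
send_rows(targets=[[[0,0,0,-25,-27,0,48],[0,0,0,-25,-27,0,48],[0,0,0,-25,-27,0,48],[0,0,0,-25,-27,0,48],[0,0,0,-20,-22,0,48]]])

```text
t: 23.5
position: [595.5, -34.8, 111.8]
tcp_rot: [-0.023, -3.14, -0.0]
contact_force: [-0.2, -0.0, -1.8]
gripper_width: 58.0
finger_force: 65.4
```

Call:
send_rows(targets=[[[0,0,0,-15,-18,0,48],[0,0,0,-12,-12,0,48],[0,0,0,0,0,0,48],[0,0,0,0,0,0,48]]])

```text
t: 23.83
position: [620.4, -63.4, 111.6]
tcp_rot: [-0.024, -3.139, -0.001]
contact_force: [0.1, 0.2, -2.4]
gripper_width: 58.0
finger_force: 65.5
```

```bash
python3 -c "
from h import *
look('pics/l10.png',(240,90,160,160),(260,120,160,160))
st()
print(px2w('top',[(330,128.4)],93))"
```

```text
t 23.93 [619.8 -62.  112.4] yaw 179.2 tilt 0.14 F [-0.2  0.2 -2.4] w 58.5 f 65.5 q [-0.22  0.56 -0.06  0.96  0.   -0.2 ]
[[696.32340733 -62.11689178]]
```

View pics/l10.png

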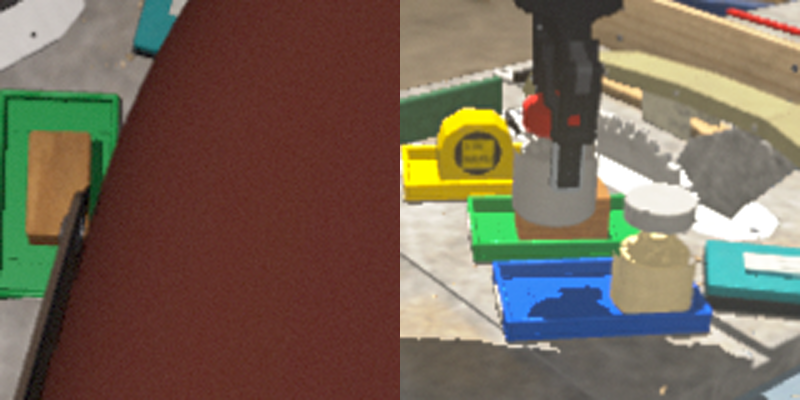

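Call:
send_rows(targets=[[[0,0,0,-3,0,15,48],[0,0,0,0,0,20,48],[0,0,0,0,0,20,48],[0,0,0,0,0,12,48],[0,0,0,0,0,6,48]]])

```text
t: 24.35
position: [622.1, -61.2, 38.8]
tcp_rot: [-0.02, -3.138, -0.002]
contact_force: [-0.2, -0.2, -2.1]
gripper_width: 58.2
finger_force: 65.4
```

Call:
send_rows(targets=[[[0,0,0,0,0,3,48],[0,0,0,0,0,2,48],[0,0,0,0,0,0,48],[0,0,0,0,0,0,48]]])

```text
t: 24.68
position: [624.4, -62.2, 36.6]
tcp_rot: [0.021, 3.14, 0.0]
contact_force: [-0.2, 0.5, -2.2]
gripper_width: 57.8
finger_force: 65.5
```

Call:
send_rows(targets=[[[0,0,0,0,0,1,48],[0,0,0,0,0,1,48],[0,0,0,0,0,0,48],[0,0,0,0,0,0,48]]])

```text
t: 25.02
position: [623.9, -62.2, 33.9]
tcp_rot: [0.021, 3.141, 0.001]
contact_force: [-0.5, 1.0, -2.8]
gripper_width: 58.3
finger_force: 65.5
```

Call:
send_rows(targets=[[[0,0,0,0,0,1,48],[0,0,0,0,0,1,48],[0,0,0,0,0,0,48],[0,0,0,0,0,0,48]]])

```text
t: 25.35
position: [623.7, -62.1, 31.6]
tcp_rot: [-0.021, -3.141, -0.001]
contact_force: [0.4, 0.1, -2.5]
gripper_width: 58.0
finger_force: 65.5
```

Call:
send_rows(targets=[[[0,0,0,0,0,1,48],[0,0,0,0,0,0.5,48],[0,0,0,0,0,0,48],[0,0,0,0,0,0,48]]])

```text
t: 25.68
position: [623.8, -62.1, 30.2]
tcp_rot: [-0.021, -3.141, -0.001]
contact_force: [0.4, -0.5, -1.9]
gripper_width: 58.1
finger_force: 65.5
```

Call:
send_rows(targets=[[[0,0,0,0,0,1,48],[0,0,0,0,0,0,48],[0,0,0,0,0,0,48]]])

```text
t: 25.93
position: [623.9, -62.1, 29.6]
tcp_rot: [0.021, 3.141, 0.001]
contact_force: [-1.3, -0.4, 2.8]
gripper_width: 58.3
finger_force: 65.9
```

Call:
send_rows(targets=[[[0,0,0,0,0,0.5,48],[0,0,0,0,0,0,48],[0,0,0,0,0,0,48]]])

```text
t: 26.18
position: [624.0, -62.1, 29.6]
tcp_rot: [0.021, 3.141, 0.0]
contact_force: [-2.6, -0.2, 8.8]
gripper_width: 58.2
finger_force: 66.6
```

On the floor. I'll release, rise and back away.

Call:
send_rows(targets=[[[0,0,0,0,0,0,57],[0,0,0,0,0,0,61],[0,0,0,0,0,0,70],[0,0,0,0,0,0,80],[0,0,0,0,0,0,85]]])

```text
t: 26.6
position: [623.9, -62.1, 28.6]
tcp_rot: [0.021, 3.141, 0.001]
contact_force: [-0.5, 0.1, 0.6]
gripper_width: 84.9
finger_force: 0.0
```

Call:
send_rows(targets=[[[0,0,0,0,0,0,85],[0,0,0,0,0,-5,85],[0,0,0,0,0,-25,85],[0,0,0,0,0,-40,85],[0,0,0,0,0,-40,85]]])

```text
t: 27.02
position: [622.6, -61.9, 139.4]
tcp_rot: [-0.021, -3.139, -0.002]
contact_force: [1.4, -0.9, 0.8]
gripper_width: 85.2
finger_force: 0.0
```

Call:
send_rows(targets=[[[0,0,0,10,-5,-35,85],[0,0,0,20,-20,-20,85],[0,0,0,25,-30,0,85],[0,0,0,25,-30,0,85],[0,0,0,25,-30,0,85]]])

```text
t: 27.43
position: [516.4, -176.6, 194.7]
tcp_rot: [0.019, 3.14, -0.001]
contact_force: [-0.0, -1.1, -0.2]
gripper_width: 85.1
finger_force: 0.0
```

Call:
send_rows(targets=[[[0,0,0,25,-30,0,85],[0,0,0,25,-30,0,85],[0,0,0,25,-30,0,85],[0,0,0,15,-20,0,85],[0,0,0,0,0,0,85]]])

```text
t: 27.85
position: [423.3, -287.9, 194.2]
tcp_rot: [-0.028, -3.141, 0.002]
contact_force: [1.4, 0.3, 0.2]
gripper_width: 85.1
finger_force: 0.0
```

```bash
python3 -c "
from h import *
look('pics/l11.png',(160,90,220,220),(200,130,200,200))
st()"
```

```text
t 27.95 [ 425.4 -285.3  194.1] yaw 179.1 tilt 0.04 F [-0.1  0.   0.2] w 84.9 f 0.0 q [-0.73  0.29 -0.25  1.03  0.   -0.72]
```

View pics/l11.png

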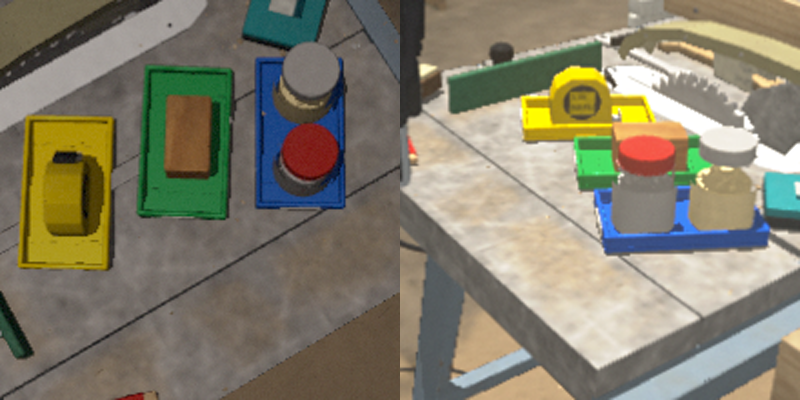

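The picture shows both jars upright in the blue tray (lids at crop (310,69) and (309,151)). The offcut lies flat in the green tray, the tape stands in the yellow one, and the arm is clear.

```bash
python3 -c "
from station import env
print(env.finish_job())"
```

```text
the job is handed in; nothing more can be done
None
```

The job is handed in at about 28 s; the last pictures show both jars upright in the blue tray, the offcut flat in the green one and the tape measure standing in the yellow one, but no verdict came back.

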